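# Seat a round gauge in the V jaw

## Robot

A 7-joint arm with a two-finger parallel gripper is mounted at the origin on the work surface. World frame = base frame: x ahead of the robot, y to its left, z up, the work surface at z = 0. Lengths are in m, angles in rad, forces in N, time in s.
With the tool pointing down it reaches from about 0.35 to 0.9 m from the base axis. Payload 7.2 kg.
Tool frame: the origin (TCP) lies at the very end of the fingers, on their centre line; the grasp point (between the pads) lies 19 mm behind it; y points along the fingers, z is the direction in which the jaws open and shut, and the axes are right-handed (so a half turn about y gives the same grasp; the last joint's range is limited). The gripper opens to 88 mm and grips with 3 to 60 N. Pads are 20 mm wide; open, the fingers measure 115 mm over their backs; the gripper's body (75 mm by 178 mm) begins 61 mm behind the grasp point.
Start: joints at [-1.322, 0.411, -0.013, 1.596, 0.006, 1.134, -0.082], TCP at [0.195, 0.594, 0.223] pointing down, gripper open.
Joint ranges: [-2.95, 2.95], [-0.29, 1.99], [-1.47, 1.44], [0.14, 2.54], [-1.03, 4.17], [0.13, 1.85], [-2.86, 2.86]. Speed limits (rad/s): [2.39, 2.39, 3.01, 3.01, 3.14, 3.14, 3.14].

## Interface

Orientations are given as a unit quaternion [x, y, z, w].
In Python, from workcell import manip gives the robot as it stands.
- The arm moves only by the shell command python3 -m handwheel 'ROWS' [FORCE]. ROWS is JSON, a list of rows, each an object with "grip": the opening, from 0 (shut) to 1 (fully open); "translation": the shift along the tool's x, y, z in cm, a list of three; "dr": the turn, a rotation vector about the tool's x, y, z in degrees, a list of three. In form: [{"grip": grip, "translation": [dx, dy, dz], "dr": [rx, ry, rz]}, ...]. A call has exactly 10 rows; each row is the pose to reach, as a shift and turn from the pose commanded when the call began, along the tool's axes at that moment; what a row does not reach only later rows make up. A row lasts 1/8 s, in which the tool goes at most 62.5 mm and 10.7 degrees, less where a joint would pass 70% of its speed; a pose out of reach is approached as far as the arm can. A call with a gripper value outside its range is refused whole. The fingers move at their own pace and stop on an object; FORCE is the grip in N (left out, the last holds). Time passes only in rows, so rows that repeat a pose let the fingers close, or fill a call up. It gives the time, the measured TCP pose, the force and the opening at its end, in the units of the state.
- manip.sense(): the state, without advancing time (a new reading comes with each control period).
- manip.get_image(name): name is "scene" or "side" or "wrist"; returns the picture (400x640x3 uint8, red, green, blue); there is no depth.
- manip.camera_info(name): a dict with "camera_matrix" (3x3 intrinsics, pixels), "rvec" (rotation vector, rad) and "tvec" (3), from world to camera coordinates, as OpenCV has them. Camera axes: x right, y down, z forward; pixel columns grow to the right and rows downward; lengths in m; the calibration is good to about 2 mm. A picture is of the moment at which its call begins: read the wrist's pose just before it. camera_info takes no time and is no camera call; for the wrist camera it gives the pose at the moment of the call.
- manip.hand_in(): hands the job in, once; it reports no verdict.
The state is a dict: "time_s": time; "q": joint angles; "qvel": joint speeds; "tau": joint torques, N m; "eef_pos": TCP position; "tool_rot": TCP orientation; "wrist_force": force on the tool from outside, world axes, zero at the start; "torque": the same for the moment, N m; "gripper_width": finger opening in m.
Only numpy, scipy, OpenCV 4.12 (cv2) and the standard library are available. Lean on these libraries where they do the work, as an engineer would, in place of code of your own. Each camera call takes 0.05 s, during which the arm holds its last target.

## Task

Lift the aluminium gauge cylinder off its cork pad, stand it upright on the stone plate in front of the open V of the jaw, clear of the V, and let go of it. Then push it along the plate from behind into the V until it sits centred against both pale faces, and bed it in: press for about a second so that both faces carry a few newtons each (about 10 N of push), never loading the jaw with more than 25 N. Finally back away, leaving the gauge upright and home in the V, without knocking it over or shifting the level, the ring gauge or the stone block.

Things in the scene. Friction and masses are not known exactly. Their poses are not given: they have to be found in the camera images.
- gauge_center (a point): Centre (half-way up, on the axis) of the loose plain aluminium gauge cylinder: diameter 56 mm, height 40 mm, about 0.3 kg, standing upright (z along its axis) with a black dot on top. Its foot is 20 mm below this point. It starts on the cork pad.
- gauge: The same aluminium cylinder; origin at the centre of its foot.
- pad: Round cork pad fixed to the plate, diameter 90 mm, 6 mm thick; origin at the centre of its underside.
- vjaw: Black locating jaw fixed rigidly to the plate, with a 90 degree V of vertical faces. Origin on the plate (z = 0) under the axis of a fully seated gauge; x points level into the V (the way to push), y to its left. V bottom line at x = +40 mm; front edges at x = +5 to +22, y = +-34 to +-52 mm. Jaw 34 mm high, white knob behind 50 mm high, foot 150 mm wide and 12 mm high at x = 65 to 95 mm.
- seat (a point): Where gauge_center lies when the gauge is fully home: on the jaw's x axis, 20 mm above the plate. Axes as vjaw. The plate in front of it is bare. Nothing yields here: the force rises by some 5 to 20 N per mm of overtravel.
- face_left: Pale ceramic face of the V on the jaw's +y side, 45 mm long, 36 mm high, at 45 degrees to the jaw's x axis; the origin is the jaw's origin. A gauge that meets one face first can stick there by friction: then ease the push sideways, towards the other face.
- face_right: Pale ceramic face of the V on the jaw's -y side, the mirror image; the origin is the jaw's origin. While pushing, a finger that also drags the gauge down pins it to the plate by friction, and the push never reaches the faces: keep the push level, easing the finger up until the vertical force is near zero. The gauge alone drags with 1 to 3 N.
- level: Bystander: loose grey electronic level, 30 x 60 x 60 mm high; origin at the centre of its underside. Leave alone.
- ring_gauge: Bystander: loose steel ring gauge lying flat, outer diameter 72 mm, 22 mm high; origin at the centre of its underside. Leave alone.
- square_block: Bystander: loose dark stone block, 50 x 50 x 70 mm high; origin at the centre of its underside. Leave alone.
Things that resemble listed ones, but are neither listed nor needed, are in the scene too. Leave any purple look-alike of the gauge alone. Of the things that look like the vjaw, the smaller one is meant.

How it is judged:
By the outcome, as a careful person would: the job done as asked, in the order asked, and still so for the second after the job is handed in, with the robot touching nothing.
It also fails if it takes over 64 s, if anything falls off the work surface, if the arm or the gripper's body presses on something with over 40 N, if the wrist force passes 120 N, or if a joint passes its speed limit or range.

## Working session

There is one attempt and no reset: what is moved stays moved. The work goes in short steps, Python scripts to look and compute and a shell command to move; the robot and the scene stay as the last step left them, time stands still between calls to the robot, and variables do not carry over. Pictures are saved under pics/ and viewed, and the job is handed in when it is done.

```bash
ls; mkdir -p pics
python3 - <<'E'
from workcell import manip
import cv2
s=manip.sense(); print({k:s[k] for k in('time_s','eef_pos','tool_rot','wrist_force','gripper_width')})
for n in("scene","side","wrist"):
    print(n,manip.camera_info(n))
    cv2.imwrite(f"pics/{n}0.png",cv2.cvtColor(manip.get_image(n),cv2.COLOR_RGB2BGR))
E
```

```text
pics
{'time_s': 0.0, 'eef_pos': array([0.19459525, 0.59341818, 0.22182048]), 'tool_rot': array([ 0.69880447, -0.11158355,  0.1114926 , -0.69770396]), 'wrist_force': array([ 0.42751578, -0.19060304,  0.06332274]), 'gripper_width': 0.08792505876597123}
scene {'camera_matrix': array([[397.03290355,   0.        , 317.72909856],
       [  0.        , 397.03290355, 199.20336771],
       [  0.        ,   0.        ,   1.        ]]), 'rvec': array([ 2.27252235,  1.22139651, -0.38618782]), 'tvec': array([-0.29223198, -0.2961522 ,  1.13503541])}
side {'camera_matrix': array([[367.27581944,   0.        , 316.0247149 ],
       [  0.        , 367.27581944, 202.85956826],
       [  0.        ,   0.        ,   1.        ]]), 'rvec': array([ 2.32898848, -0.79437628,  0.28313123]), 'tvec': array([-0.41214675,  0.29398401,  0.79512018])}
wrist {'camera_matrix': array([[297.26846847,   0.        , 318.13598352],
       [  0.        , 297.26846847, 199.91442269],
       [  0.        ,   0.        ,   1.        ]]), 'rvec': array([-2.32807639, -1.68953139, -0.2658966 ]), 'tvec': array([-0.62492293, -0.03828549,  0.39224365])}
```

View pics/scene0.png

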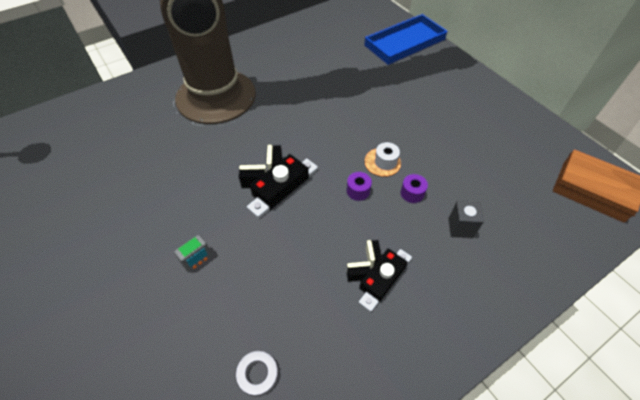

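View pics/side0.png

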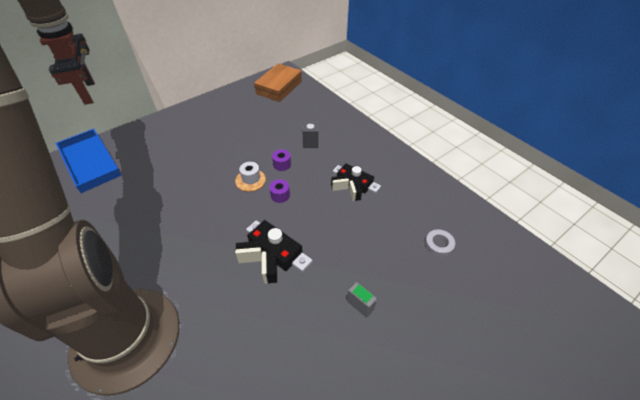

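View pics/wrist0.png

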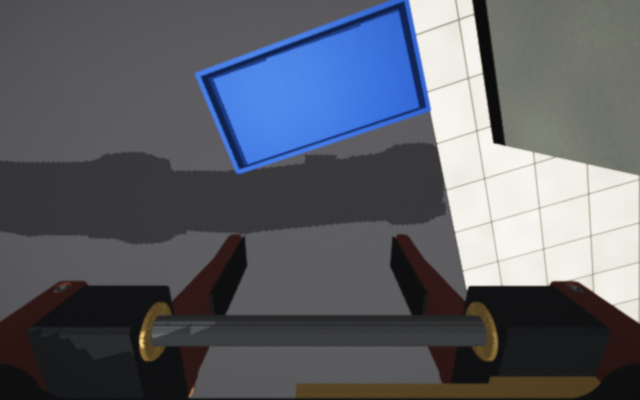

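Scene-view candidates. Gauge: the grey cylinder on cork (387,155), not the purple ones at (359,185) and (415,187). Jaw: A (275,180) or B (385,272); I'll measure which is smaller. The level is at (193,252), the ring at (257,372) and the block at (467,218).

```bash
cat > h.py <<'E'
from workcell import manip
import cv2, numpy as np
def ray(n,px,z,info=None):
    i=info or manip.camera_info(n); R,_=cv2.Rodrigues(i['rvec']); K=i['camera_matrix']
    c=-R.T@i['tvec']; d=R.T@np.linalg.inv(K)@np.array([px[0],px[1],1.0]); return (c+d*(z-c[2])/d[2])
def proj(n,P,info=None):
    i=info or manip.camera_info(n)
    return cv2.projectPoints(np.array(P,float).reshape(-1,1,3),np.array(i['rvec']),np.array(i['tvec']),i['camera_matrix'],None)[0].reshape(-1,2)
E
python3 - <<'E'
from h import *
np.set_printoptions(precision=4,suppress=True)
for nm,a,b in(("A scene",(258,207),(310,166)),("B scene",(369,301),(403,257))):
    p,q=ray("scene",a,.012),ray("scene",b,.012);print(nm,p,q,np.linalg.norm(p-q))
for nm,a,b in(("A side",(253,228),(302,261)),("B side",(338,171),(374,187))):
    p,q=ray("side",a,.012),ray("side",b,.012);print(nm,p,q,np.linalg.norm(p-q))
print("gauge",ray("scene",(388,150),.046),ray("side",(249,168),.046))
for n,c in(("scene",(380,220)),("side",(300,195))):
    im=cv2.imread(f"pics/{n}0.png");x,y=c
    cv2.imwrite(f"pics/{n}0c.png",cv2.resize(im[y-100:y+100,x-130:x+130] if n=="scene" else im[y-80:y+100,x-100:x+100],None,fx=3,fy=3,interpolation=cv2.INTER_CUBIC))
E
```

```text
A scene [ 0.4127 -0.0848  0.012 ] [0.3767 0.0788 0.012 ] 0.16757744025033594
B scene [ 0.7268 -0.01    0.012 ] [0.6906 0.1074 0.012 ] 0.1228292346101857
A side [0.3696 0.0775 0.012 ] [ 0.4125 -0.0831  0.012 ] 0.16619272501384474
B side [0.6827 0.1033 0.012 ] [ 0.723  -0.0109  0.012 ] 0.12109106427808577
gauge [0.4624 0.2472 0.046 ] [0.4636 0.246  0.046 ]
```

View pics/scene0c.png

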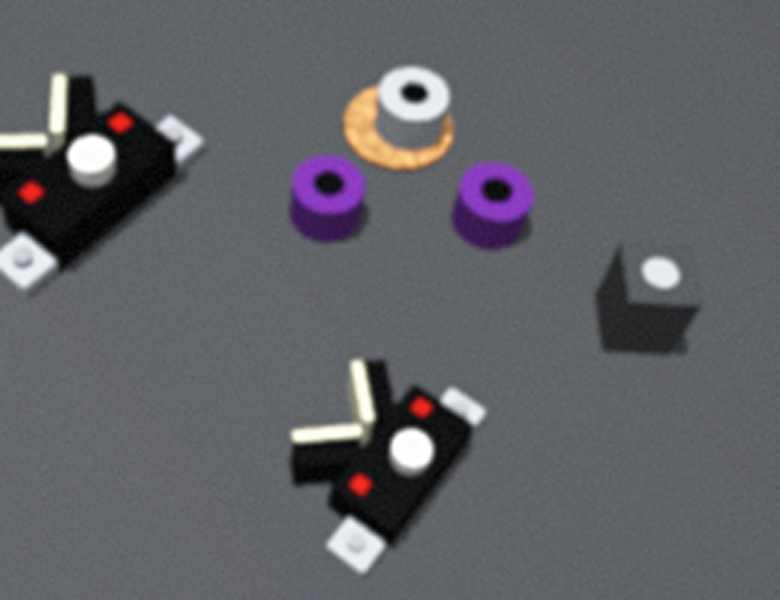

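View pics/side0c.png

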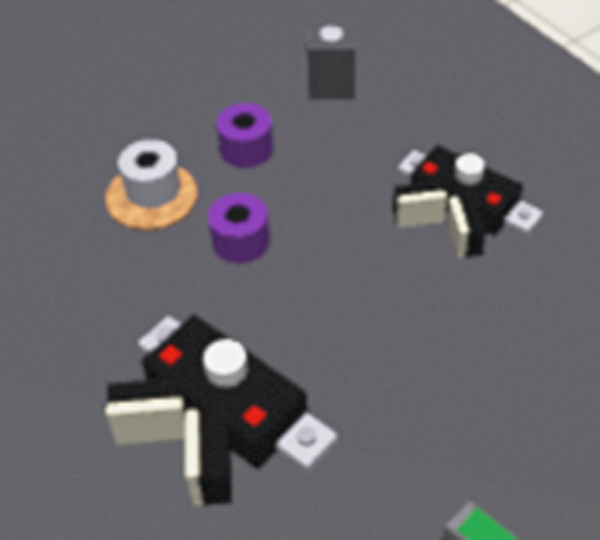

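The jaws resolve: B's lug spacing is 122 mm against 167 mm for A, so B (385,272 in scene) is the smaller one meant. The gauge is the silver cylinder on cork at scene (388,150). Next I measure more finely.

Run:
```python
from h import *
np.set_printoptions(precision=4,suppress=True)
def blobs(n,mask,amin=8):
    k,l,st,c=cv2.connectedComponentsWithStats(mask.astype(np.uint8))
    return [(c[i],st[i]) for i in range(1,k) if st[i][4]>=amin]
for n in("scene","side"):
    im=cv2.imread(f"pics/{n}0.png"); hsv=cv2.cvtColor(im,cv2.COLOR_BGR2HSV);H,S,V=cv2.split(hsv)
    print(n)
    for nm,m,z in(("purpletop",(H>130)&(H<160)&(S>120)&(V>140),.04),("red",((H<6)|(H>174))&(S>170)&(V>120),.03),("white",(S<40)&(V>190),.05),("cream",(H>15)&(H<45)&(S>20)&(S<90)&(V>170),.036),("cork",(H>8)&(H<22)&(S>80)&(V>150),.006)):
        for c,st in blobs(n,m):
            if 230<c[0]<500 and 100<c[1]<330: print(nm,c,st,ray(n,c,z)[:2])
    # silver gauge top
    x0,y0=(388,152) if n=="scene" else (249,172)
    g=im[y0-22:y0+22,x0-25:x0+25]
    cv2.imwrite(f"pics/g_{n}.png",cv2.resize(g,None,fx=10,fy=10,interpolation=cv2.INTER_CUBIC))
    x0,y0=(380,272) if n=="scene" else (357,180)
    g=im[y0-38:y0+38,x0-40:x0+40]
    cv2.imwrite(f"pics/j_{n}.png",cv2.resize(g,None,fx=7.5,fy=7.5,interpolation=cv2.INTER_CUBIC))
```

```text
scene
purpletop [359.0782 181.1531] [347 172  25  19 294] [0.4961 0.1359]
purpletop [415.0924 183.6469] [403 174  25  20 303] [0.5723 0.2378]
red [289.5429 160.5714] [286 158   8   6  35] [0.3479 0.0391]
red [260.0286 183.7143] [257 181   7   7  35] [ 0.3701 -0.0538]
red [390.0312 255.375 ] [387 253   7   6  32] [0.6783 0.0792]
red [369.8056 281.    ] [367 278   7   7  36] [0.6998 0.0106]
white [387.4219 151.0938] [376 143  24  17 256] [0.4669 0.2411]
white [268.954  154.0345] [267 145   5  19  87] [0.3188 0.0011]
white [309.7529 164.9294] [303 159  14  14  85] [0.4005 0.0636]
white [252.1262 166.5049] [239 165  27   4 103] [ 0.3306 -0.0503]
white [279.8467 171.1267] [273 165  15  13 150] [ 0.378  -0.0037]
white [257.1047 206.5236] [247 199  21  17 191] [ 0.4355 -0.0941]
white [469.7865 210.3933] [464 206  12  10  89] [0.6958 0.2807]
white [370.2135 250.0449] [367 240   8  21  89] [0.6534 0.0448]
white [404.     254.5616] [398 250  13  11  73] [0.6985 0.0946]
white [358.7917 263.8125] [347 261  24   6  96] [0.665  0.0076]
white [386.8986 269.1739] [381 263  13  13 138] [0.7043 0.0463
[... 1302 characters left out ...]
52.4082 225.5918] [247 221  12  10  49] [0.3619 0.0577]
white [274.496 233.632] [268 228  14  12 125] [0.3923 0.0027]
white [440.4436 240.8716] [427 230  27  22 257] [ 0.7001 -0.2632]
white [247.4659 250.0227] [235 248  25   5  88] [0.3145 0.0022]
white [263.4828 262.3793] [262 252   4  22  87] [ 0.3266 -0.0504]
white [301.8261 261.0807] [293 253  19  17 161] [ 0.3996 -0.1024]
cream [340.3714 180.3714] [333 179  16   4  35] [0.6477 0.0521]
cream [352.5769 186.5   ] [350 181   6  12  26] [0.6595 0.0129]
cream [247.3667 250.3   ] [235 248  26   6  60] [0.3169 0.0107]
cream [263.3469 261.2245] [261 252   5  22  49] [ 0.3313 -0.0393]
cork [249.9428 182.7374] [235 171  31  20 297] [0.4504 0.2297]
```

View pics/j_scene.png

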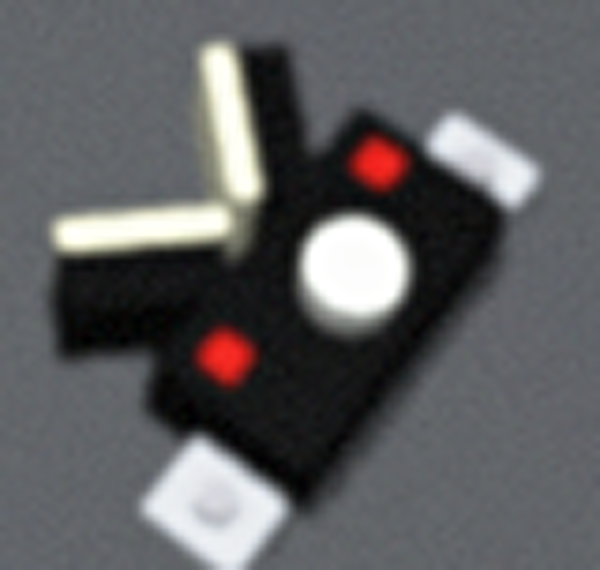

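View pics/j_side.png

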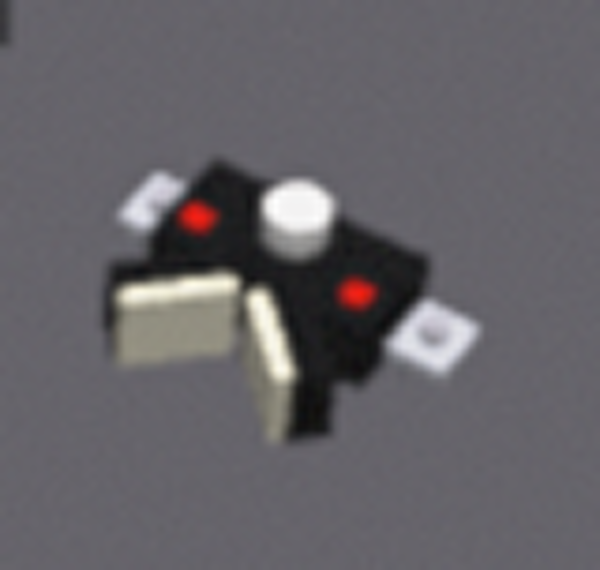

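View pics/g_scene.png

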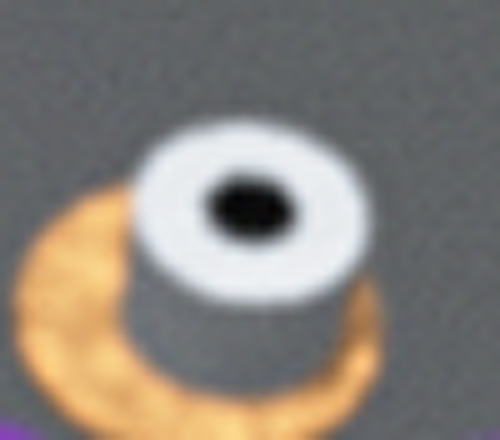

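Run:
```python
from h import *
from scipy.spatial.transform import Rotation as Ro
np.set_printoptions(precision=4,suppress=True)
s=manip.sense();R=Ro.from_quat(s['tool_rot']).as_matrix();print(R)
f=lambda u,v:((u+.5)/7.5-.5+340,(v+.5)/7.5-.5+234)
for uv in((202,45),(243,200),(52,215),(225,205),(245,204)): print(uv,ray("scene",f(*uv),.036)[:2])
f=lambda u,v:((u+.5)/7.5-.5+317,(v+.5)/7.5-.5+142)
for uv in((115,300),(238,288),(250,295),(285,385)): print("side",uv,ray("side",f(*uv),.036)[:2])
print(ray("scene",(387.55,150.45),.046))
i=manip.camera_info("wrist");Rc,_=cv2.Rodrigues(i['rvec']);c=-Rc.T@i['tvec']
print("cam in tool",R.T@(c-s['eef_pos']),"axes\n",R.T@Rc.T)
```

```text
[[ 0.9502 -0.0002  0.3115]
 [-0.3115 -0.0011  0.9502]
 [ 0.0001 -1.     -0.0011]]
(202, 45) [0.6249 0.0591]
(243, 200) [0.6686 0.0394]
(52, 215) [ 0.6439 -0.0059]
(225, 205) [0.6671 0.0345]
(245, 204) [0.6698 0.0391]
side (115, 300) [0.6257 0.0633]
side (238, 288) [0.6666 0.0395]
side (250, 295) [0.6678 0.0339]
side (285, 385) [ 0.6479 -0.0086]
[0.463  0.2454 0.046 ]
cam in tool [-0.0852 -0.1629  0.0001] axes
 [[-0.0015  0.9516  0.3074]
 [-0.0011 -0.3074  0.9516]
 [ 1.      0.0011  0.0015]]
```

```bash
python3 -m handwheel '[{"grip":1,"translation":[4,1,-2.7],"dr":[0,0,0]},{"grip":1,"translation":[8.5,2,-5.8],"dr":[0,0,0]},{"grip":1,"translation":[13,3.5,-8.9],"dr":[0,0,0]},{"grip":1,"translation":[17.5,5,-12],"dr":[0,0,0]},{"grip":1,"translation":[22,6.5,-15],"dr":[0,0,0]},{"grip":1,"translation":[26.5,8,-18],"dr":[0,0,0]},{"grip":1,"translation":[30.5,9.5,-20.8],"dr":[0,0,0]},{"grip":1,"translation":[34,10.5,-23.2],"dr":[0,0,0]},{"grip":1,"translation":[36.3,11,-24.7],"dr":[0,0,0]},{"grip":1,"translation":[36.3,11,-24.7],"dr":[0,0,0]}]' 25
python3 - <<'E'
from h import *
s=manip.sense();print(s['eef_pos'],s['tool_rot'],s['q'],s['time_s'])
i=manip.camera_info("wrist");im=manip.get_image("wrist")
cv2.imwrite("pics/w1.png",cv2.cvtColor(im,cv2.COLOR_RGB2BGR))
print(proj("wrist",[(.463,.2454,.046)],i))
E
```

```text
time_s: 1.4
eef_pos: [0.4637, 0.2438, 0.1121]
tool_rot: [0.698, -0.113, 0.113, -0.698]
wrist_force: [-0.0, -0.1, 0.1]
gripper_width: 0.0877
[0.46366788 0.24380724 0.11214312] [ 0.69848848 -0.11304415  0.11290364 -0.69755834] [-0.67937473  0.36903641  0.12762161  1.96413271 -0.06205931  0.81314292
  0.7323448 ] 1.4
[[319.23045104 211.55752379]]
```

View pics/w1.png

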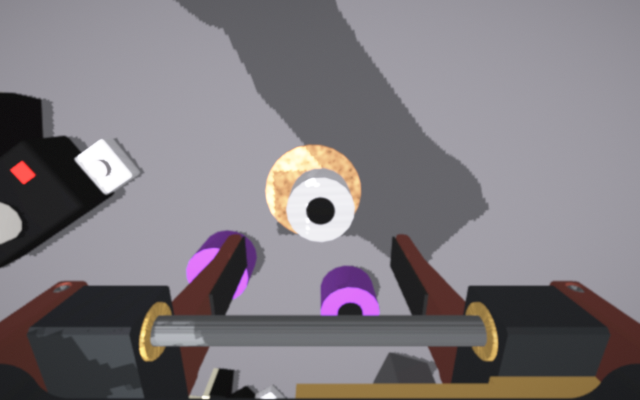

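The wrist view shows the silver gauge on cork with its dot at (320,211), against a prediction of (319,212). The purple ones at (220,270) and (350,300) are clear of the fingers. Descending and gripping.

```bash
python3 -m handwheel '[{"grip":1,"translation":[-0.1,2,0.2],"dr":[0,0,0]},{"grip":1,"translation":[-0.1,4.5,0.2],"dr":[0,0,0]},{"grip":1,"translation":[-0.1,7,0.2],"dr":[0,0,0]},{"grip":1,"translation":[-0.1,9,0.2],"dr":[0,0,0]},{"grip":1,"translation":[-0.1,9.6,0.2],"dr":[0,0,0]},{"grip":0.8,"translation":[-0.1,9.6,0.2],"dr":[0,0,0]},{"grip":0.5,"translation":[-0.1,9.6,0.2],"dr":[0,0,0]},{"grip":0.5,"translation":[-0.1,9.6,0.2],"dr":[0,0,0]},{"grip":0.5,"translation":[-0.1,9.6,0.2],"dr":[0,0,0]},{"grip":0.5,"translation":[-0.1,9.6,0.2],"dr":[0,0,0]}]' 25
```

```text
time_s: 2.7
eef_pos: [0.4625, 0.248, 0.0172]
tool_rot: [-0.698, 0.112, -0.112, 0.698]
wrist_force: [-1.6, -1.6, 6.4]
gripper_width: 0.0556
```

```bash
python3 -m handwheel '[{"grip":0.5,"translation":[0,0,0],"dr":[0,0,0]},{"grip":0.5,"translation":[0,-0.5,0],"dr":[0,0,0]},{"grip":0.5,"translation":[0,-1.5,0],"dr":[0,0,0]},{"grip":0.5,"translation":[0,-3,0],"dr":[0,0,0]},{"grip":0.5,"translation":[0,-5,0],"dr":[0,0,0]},{"grip":0.5,"translation":[0,-7,0],"dr":[0,0,0]},{"grip":0.5,"translation":[0,-8.5,0],"dr":[0,0,0]},{"grip":0.5,"translation":[0,-9,0],"dr":[0,0,0]},{"grip":0.5,"translation":[0,-9,0],"dr":[0,0,0]},{"grip":0.5,"translation":[0,-9,0],"dr":[0,0,0]}]'
python3 - <<'E'
from h import *
i=manip.camera_info("wrist");im=manip.get_image("wrist")
s=manip.sense();print(s['eef_pos'],s['tool_rot'],s['wrist_force'])
cv2.imwrite("pics/w2.png",cv2.cvtColor(im,cv2.COLOR_RGB2BGR))
E
```

```text
time_s: 3.95
eef_pos: [0.4619, 0.2481, 0.106]
tool_rot: [0.699, -0.112, 0.111, -0.698]
wrist_force: [0.7, 0.3, -3.2]
gripper_width: 0.0558
[0.46197657 0.24809389 0.10595448] [ 0.69855477 -0.11183597  0.11119604 -0.69796088] [-1.06573046 -0.49945055 -3.36051009]
```

View pics/w2.png

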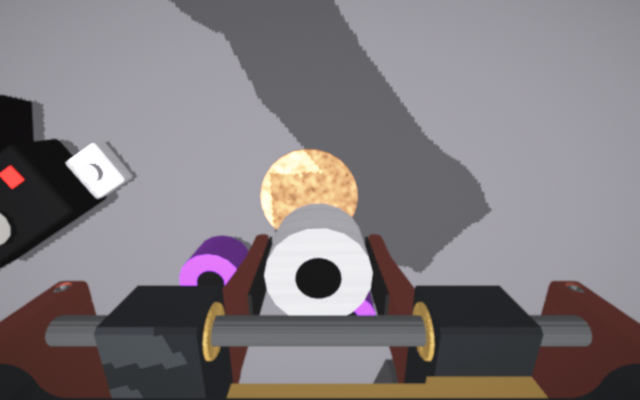

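```bash
python3 -m handwheel '[{"grip":0.5,"translation":[1,0,-1],"dr":[0,0,0]},{"grip":0.5,"translation":[3,0,-3],"dr":[0,-4,0]},{"grip":0.5,"translation":[5.5,0,-6],"dr":[0,-9,0]},{"grip":0.5,"translation":[8,0,-9],"dr":[0,-15,0]},{"grip":0.5,"translation":[10.5,0,-12],"dr":[0,-21,0]},{"grip":0.5,"translation":[13,0,-15],"dr":[0,-27,0]},{"grip":0.5,"translation":[15.5,0,-17.5],"dr":[0,-32,0]},{"grip":0.5,"translation":[17,0,-19.3],"dr":[0,-35.2,0]},{"grip":0.5,"translation":[17.3,0,-19.9],"dr":[0,-35.6,0]},{"grip":0.5,"translation":[17.3,0,-19.9],"dr":[0,-35.6,0]}]'
python3 - <<'E'
from h import *
from scipy.spatial.transform import Rotation as Ro
i=manip.camera_info("wrist");im=manip.get_image("wrist");im2=manip.get_image("scene")
s=manip.sense();print(s['eef_pos'],Ro.from_quat(s['tool_rot']).as_matrix(),s['wrist_force'],s['q'])
cv2.imwrite("pics/w3.png",cv2.cvtColor(im,cv2.COLOR_RGB2BGR))
cv2.imwrite("pics/s3.png",cv2.cvtColor(im2,cv2.COLOR_RGB2BGR))
E
```

```text
time_s: 5.25
eef_pos: [0.5643, 0.005, 0.1063]
tool_rot: [-0.699, -0.106, 0.107, 0.699]
wrist_force: [0.7, 0.8, -3.4]
gripper_width: 0.0555
[0.56428809 0.00647817 0.10648434] [[ 9.53852053e-01 -5.85711908e-04 -3.00276401e-01]
 [ 3.00276733e-01  5.97239911e-04  9.53851942e-01]
 [-3.79345389e-04 -9.99999650e-01  7.45554174e-04]] [ 0.38445521  0.15826257 -3.75069693] [-0.13564622  0.43574473  0.05041907  1.86807653 -0.02946674  0.83900345
  1.80555177]
```

View pics/s3.png

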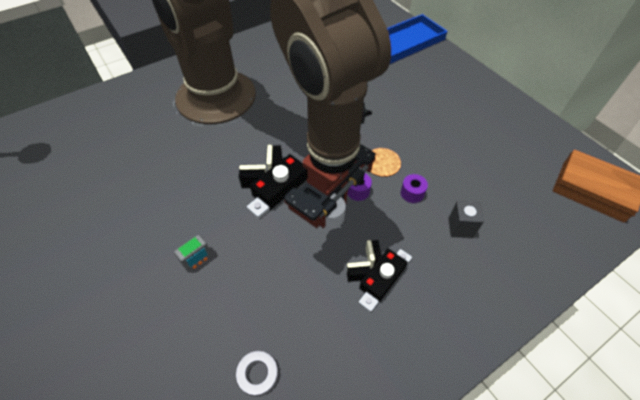

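```bash
python3 -m handwheel '[{"grip":0.5,"translation":[0,1.5,0],"dr":[0,0,0]},{"grip":0.5,"translation":[0,3.5,0],"dr":[0,0,0]},{"grip":0.5,"translation":[0,5.5,0],"dr":[0,0,0]},{"grip":0.5,"translation":[0,7.5,0],"dr":[0,0,0]},{"grip":0.5,"translation":[0,8.7,0],"dr":[0,0,0]},{"grip":0.5,"translation":[0,9.1,0],"dr":[0,0,0]},{"grip":0.5,"translation":[0,9.2,0],"dr":[0,0,0]},{"grip":0.5,"translation":[0,9.3,0],"dr":[0,0,0]},{"grip":0.5,"translation":[0,9.3,0],"dr":[0,0,0]},{"grip":0.5,"translation":[0,9.3,0],"dr":[0,0,0]}]'
```

```text
time_s: 6.6
eef_pos: [0.565, 0.0053, 0.014]
tool_rot: [0.699, 0.107, -0.107, -0.699]
wrist_force: [0.0, -0.6, -2.8]
gripper_width: 0.0555
```

```bash
python3 -m handwheel '[{"grip":0.5,"translation":[0,0.05,0],"dr":[0,0,0]},{"grip":0.5,"translation":[0,0.1,0],"dr":[0,0,0]},{"grip":0.5,"translation":[0,0.15,0],"dr":[0,0,0]},{"grip":0.5,"translation":[0,0.2,0],"dr":[0,0,0]},{"grip":0.5,"translation":[0,0.2,0],"dr":[0,0,0]},{"grip":0.5,"translation":[0,0.2,0],"dr":[0,0,0]},{"grip":0.5,"translation":[0,0.2,0],"dr":[0,0,0]},{"grip":0.5,"translation":[0,0.2,0],"dr":[0,0,0]},{"grip":0.5,"translation":[0,0.2,0],"dr":[0,0,0]},{"grip":0.5,"translation":[0,0.2,0],"dr":[0,0,0]}]'
```

```text
time_s: 7.85
eef_pos: [0.5648, 0.0053, 0.0116]
tool_rot: [-0.699, -0.107, 0.107, 0.699]
wrist_force: [-0.6, 1.0, -3.7]
gripper_width: 0.0555
```

```bash
python3 -m handwheel '[{"grip":0.5,"translation":[0,0.03,0],"dr":[0,0,0]},{"grip":0.5,"translation":[0,0.05,0],"dr":[0,0,0]},{"grip":0.5,"translation":[0,0.07,0],"dr":[0,0,0]},{"grip":0.5,"translation":[0,0.08,0],"dr":[0,0,0]},{"grip":0.5,"translation":[0,0.08,0],"dr":[0,0,0]},{"grip":0.5,"translation":[0,0.08,0],"dr":[0,0,0]},{"grip":0.5,"translation":[0,0.08,0],"dr":[0,0,0]},{"grip":0.5,"translation":[0,0.08,0],"dr":[0,0,0]},{"grip":0.5,"translation":[0,0.08,0],"dr":[0,0,0]},{"grip":0.5,"translation":[0,0.08,0],"dr":[0,0,0]}]'
```

```text
time_s: 9.1
eef_pos: [0.5648, 0.0054, 0.0112]
tool_rot: [-0.699, -0.107, 0.107, 0.699]
wrist_force: [-3.0, 0.2, 7.4]
gripper_width: 0.0559
```

```bash
python3 -m handwheel '[{"grip":0.5,"translation":[0,-0.05,0],"dr":[0,0,0]},{"grip":0.7,"translation":[0,-0.05,0],"dr":[0,0,0]},{"grip":0.8,"translation":[0,-0.05,0],"dr":[0,0,0]},{"grip":1,"translation":[0,-0.05,0],"dr":[0,0,0]},{"grip":1,"translation":[0,-0.05,0],"dr":[0,0,0]},{"grip":1,"translation":[0,-1.5,0],"dr":[0,0,0]},{"grip":1,"translation":[0,-4,0],"dr":[0,0,0]},{"grip":1,"translation":[0,-8,0],"dr":[0,0,0]},{"grip":1,"translation":[1.5,-12,0],"dr":[0,0,0]},{"grip":1,"translation":[3,-14,0],"dr":[0,0,0]}]'
```

```text
time_s: 10.35
eef_pos: [0.5948, 0.0144, 0.1547]
tool_rot: [0.699, 0.109, -0.106, -0.699]
wrist_force: [0.7, 0.5, -0.0]
gripper_width: 0.0879
```

```bash
python3 -m handwheel '[{"grip":1,"translation":[4,0,0],"dr":[0,0,0]},{"grip":1,"translation":[8,0,0],"dr":[0,0,0]},{"grip":1,"translation":[11,0,0],"dr":[0,0,0]},{"grip":1,"translation":[12,0,0],"dr":[0,0,0]},{"grip":1,"translation":[12,0,0],"dr":[0,0,0]},{"grip":1,"translation":[12,0,0],"dr":[0,0,0]},{"grip":1,"translation":[12,0,0],"dr":[0,0,0]},{"grip":1,"translation":[12,0,0],"dr":[0,0,0]},{"grip":1,"translation":[12,0,0],"dr":[0,0,0]},{"grip":1,"translation":[12,0,0],"dr":[0,0,0]}]'
python3 - <<'E'
from h import *
import pickle
i=manip.camera_info("wrist");im=manip.get_image("wrist");pickle.dump(i,open("w4.pkl","wb"))
im2=manip.get_image("side")
cv2.imwrite("pics/w4.png",cv2.cvtColor(im,cv2.COLOR_RGB2BGR))
cv2.imwrite("pics/sd4.png",cv2.cvtColor(im2,cv2.COLOR_RGB2BGR))
E
```

```text
time_s: 11.6
eef_pos: [0.7078, 0.0503, 0.1509]
tool_rot: [-0.699, -0.107, 0.107, 0.699]
wrist_force: [-0.4, 0.1, 0.4]
gripper_width: 0.0878
```

View pics/w4.png

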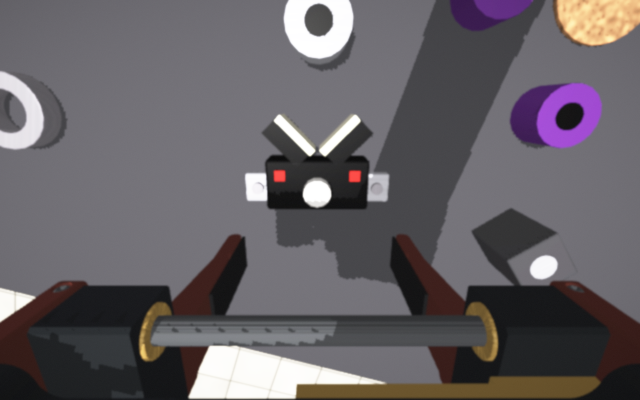

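The gauge stands at (319,20). The small jaw's V opens up-image towards it, centred at about (317,155), with lugs at (258,187) and (377,187).

Run:
```python
from h import *
import pickle
np.set_printoptions(precision=4,suppress=True)
i=pickle.load(open("w4.pkl","rb"));im=cv2.imread("pics/w4.png")
H,S,V=cv2.split(cv2.cvtColor(im,cv2.COLOR_BGR2HSV))
def show(nm,m,z,box):
    k,l,st,c=cv2.connectedComponentsWithStats(m.astype(np.uint8));o=[]
    for j in range(1,k):
        if st[j][4]>20 and box[0]<c[j][0]<box[2] and box[1]<c[j][1]<box[3]:
            p=ray("wrist",c[j],z,i)[:2];o.append(p);print(nm,c[j],st[j],p)
    return o
d=show("dot",V<60,.040,(295,0,345,50))
r=show("red",((H<6)|(H>174))&(S>170)&(V>100),.034,(200,100,450,250))
show("white",(V>200)&(S<30),.05,(240,100,400,220))
show("cream",(V>190)&(S>12),.036,(260,100,380,170))
cv2.imwrite("pics/w4j.png",cv2.resize(im[100:220,240:400],None,fx=5,fy=5,interpolation=cv2.INTER_CUBIC))
cv2.imwrite("pics/w4g.png",cv2.resize(im[0:75,275:365],None,fx=6,fy=6,interpolation=cv2.INTER_CUBIC))
```

```text
red [279.0923 175.5462] [274 170  12  12 130] [0.7007 0.0092]
red [354.4286 175.5786] [349 170  12  12 140] [0.6789 0.0784]
white [294.0705 134.6477] [274 115  41  41 440] [0.6573 0.0129]
white [339.588  134.5921] [319 115  41  41 483] [0.6454 0.0507]
white [255.6667 186.4929] [245 173  22  28 564] [ 0.7129 -0.0077]
white [371.5    176.0385] [369 174   8   5  26] [0.6716 0.0903]
white [316.5788 193.0035] [303 181  28  26 565] [0.702  0.0475]
cream [335.5278 132.5   ] [319 115  35  36  36] [0.6457 0.0479]
```

View pics/w4j.png

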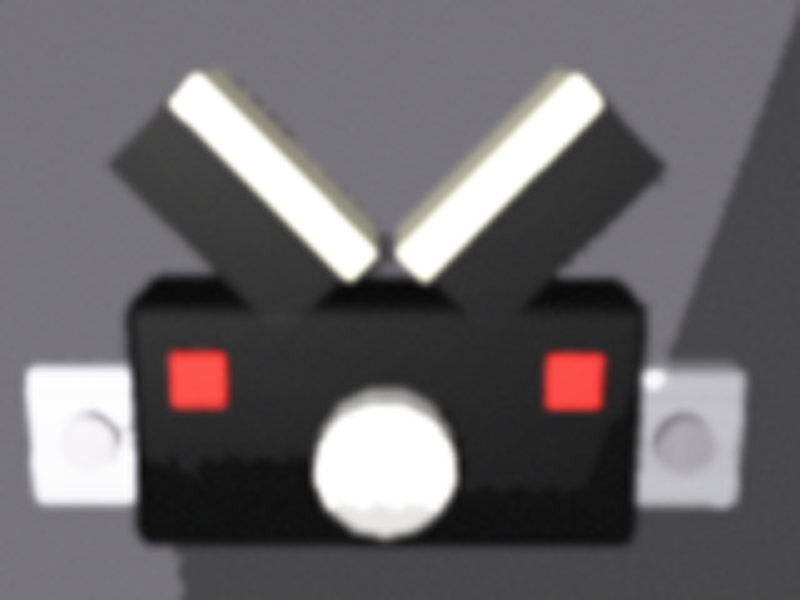

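View pics/w4g.png

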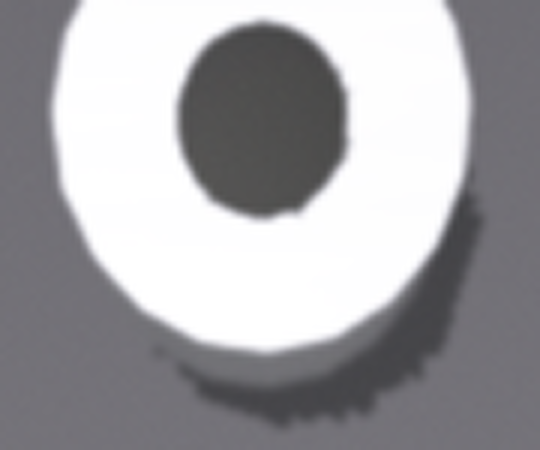

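View pics/sd4.png

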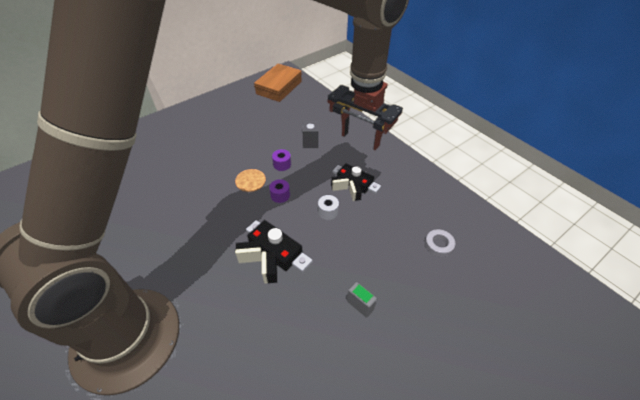

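Run:
```python
from h import *
import pickle
np.set_printoptions(precision=4,suppress=True)
i=pickle.load(open("w4.pkl","rb"))
f=lambda u,v:(240+(u+.5)/5-.5,100+(v+.5)/5-.5)
P=[ray("wrist",f(*p),.036,i)[:2] for p in((200,70),(378,253),(572,70),(396,253))]
print(P)
for a,b in((0,1),(2,3)):
    d=P[b]-P[a];print(np.degrees(np.arctan2(d[1],d[0])),np.linalg.norm(d))
A=np.column_stack([P[1]-P[0],-(P[3]-P[2])]);t=np.linalg.solve(A,P[2]-P[0]);v=P[0]+t[0]*(P[1]-P[0]);print("vertex",v)
th=np.radians(17.5);X=np.array([np.cos(th),np.sin(th)]);Y=np.array([-X[1],X[0]])
O=v-.0396*X;print("origin",O)
g=ray("wrist",(275+263.5/6-.5,118.5/6-.5),.040,i)[:2];print("gauge",g,"jaw frame",(g-O)@X,(g-O)@Y)
e=manip.sense()['eef_pos'];print(e,"tcp jaw",(e[:2]-O)@X,(e[:2]-O)@Y)
print("yaw tool",manip.sense()['tool_rot'])
```

```text
[array([ 0.6451, -0.0053]), array([0.6667, 0.035 ]), array([0.6249, 0.0584]), array([0.6657, 0.0382])]
61.73536906582416 0.04570669816706904
-26.41225755678942 0.04550987280413523
vertex [0.6679 0.0371]
origin [0.6301 0.0252]
gauge [0.5645 0.0058] jaw frame -0.06836019368270922 0.0012152455866242216
[0.7079 0.0503 0.1508] tcp jaw 0.0817136790893431 0.0005488298468888826
yaw tool [-0.6989 -0.1072  0.1073  0.6989]
```

```bash
python3 -m handwheel '[{"grip":0.6,"translation":[-3,0,0],"dr":[0,0,0]},{"grip":0,"translation":[-8,0,0],"dr":[0,0,0]},{"grip":0,"translation":[-13,0,0],"dr":[0,0,0]},{"grip":0,"translation":[-17.5,0,0.05],"dr":[0,0,0]},{"grip":0,"translation":[-19.8,0,0.05],"dr":[0,0,0]},{"grip":0,"translation":[-20,2,0.05],"dr":[0,0,0]},{"grip":0,"translation":[-20,5,0.05],"dr":[0,0,0]},{"grip":0,"translation":[-20,8,0.05],"dr":[0,0,0]},{"grip":0,"translation":[-20,10,0.05],"dr":[0,0,0]},{"grip":0,"translation":[-20,10,0.05],"dr":[0,0,0]}]' 25
python3 - <<'E'
from h import *
i=manip.camera_info("wrist");im=manip.get_image("wrist")
im2=manip.get_image("scene")
cv2.imwrite("pics/w5.png",cv2.cvtColor(im,cv2.COLOR_RGB2BGR))
cv2.imwrite("pics/sc5.png",cv2.cvtColor(im2,cv2.COLOR_RGB2BGR))
s=manip.sense();e=s['eef_pos'];th=np.radians(17.5);X=np.array([np.cos(th),np.sin(th)]);Y=np.array([-X[1],X[0]]);O=np.array([.6301,.0252])
print(e,(e[:2]-O)@X,(e[:2]-O)@Y,s['tool_rot'],s['wrist_force'],s['gripper_width'])
E
```

```text
time_s: 12.95
eef_pos: [0.5159, -0.0092, 0.0497]
tool_rot: [-0.699, -0.106, 0.108, 0.699]
wrist_force: [-0.2, -0.3, -0.3]
gripper_width: 0.0006
[ 0.51729479 -0.00918715  0.05136447] -0.11792465823075592 0.0011255736381977216 [ 0.69893564  0.10739344 -0.10709864 -0.69891738] [ 0.40932555 -0.18338009 -0.3562391 ] 0.0005895792226681587
```

View pics/w5.png

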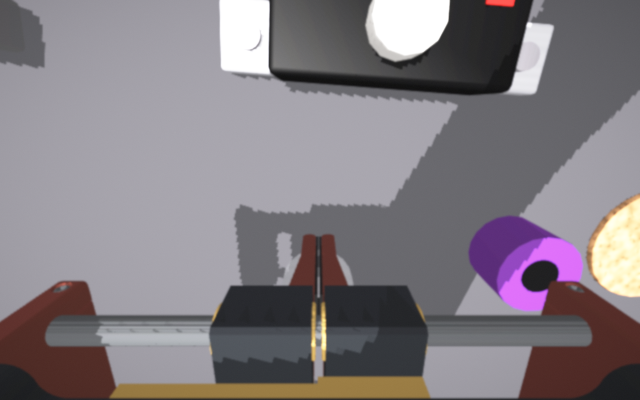

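```bash
python3 -m handwheel '[{"grip":0,"translation":[0,1.5,0],"dr":[0,0,0]},{"grip":0,"translation":[0,3,0],"dr":[0,0,0]},{"grip":0,"translation":[0,3.7,0],"dr":[0,0,0]},{"grip":0,"translation":[0,3.7,0],"dr":[0,0,0]},{"grip":0,"translation":[0.4,3.7,0],"dr":[0,0,0]},{"grip":0,"translation":[0.8,3.7,0],"dr":[0,0,0]},{"grip":0,"translation":[1.1,3.7,0],"dr":[0,0,0]},{"grip":0,"translation":[1.4,3.7,0],"dr":[0,0,0]},{"grip":0,"translation":[1.7,3.7,0],"dr":[0,0,0]},{"grip":0,"translation":[2.0,3.7,0],"dr":[0,0,0]}]'
cat > st.py <<'E'
from h import *
s=manip.sense();e=s['eef_pos'];th=np.radians(17.5);X=np.array([np.cos(th),np.sin(th)]);Y=np.array([-X[1],X[0]]);O=np.array([.6301,.0252])
F=np.array(s['wrist_force'])
print("t",round(s['time_s'],2),"tcp jaw mm",np.round([1e3*(e[:2]-O)@X,1e3*(e[:2]-O)@Y,1e3*e[2]],2),"F jaw",np.round([F[:2]@X,F[:2]@Y,F[2]],2))
E
python3 st.py
```

```text
time_s: 14.3
eef_pos: [0.5359, -0.0032, 0.0138]
tool_rot: [-0.699, -0.107, 0.107, 0.699]
wrist_force: [-2.1, -0.1, 1.6]
gripper_width: 0.0005
t 14.3 tcp jaw mm [-98.35   1.23  13.79] F jaw [-2.04  0.58  1.63]
```

```bash
python3 -m handwheel '[{"grip":0,"translation":[0.4,0,0],"dr":[0,0,0]},{"grip":0,"translation":[1,-0.05,0],"dr":[0,0,0]},{"grip":0,"translation":[1.6,-0.05,-0.05],"dr":[0,0,0]},{"grip":0,"translation":[2.2,-0.05,-0.05],"dr":[0,0,0]},{"grip":0,"translation":[2.8,-0.05,-0.1],"dr":[0,0,0]},{"grip":0,"translation":[3.4,-0.05,-0.1],"dr":[0,0,0]},{"grip":0,"translation":[4,-0.05,-0.1],"dr":[0,0,0]},{"grip":0,"translation":[4.5,-0.05,-0.1],"dr":[0,0,0]},{"grip":0,"translation":[4.9,-0.05,-0.1],"dr":[0,0,0]},{"grip":0,"translation":[5.2,-0.05,-0.1],"dr":[0,0,0]}]'
python3 st.py;python3 - <<'E'
from h import *
for n in("scene","side"):
    im=manip.get_image(n)
    x,y=(375,255) if n=="scene" else (348,185)
    g=cv2.cvtColor(im,cv2.COLOR_RGB2BGR)[y-45:y+45,x-55:x+55]
    cv2.imwrite(f"pics/{n}6.png",cv2.resize(g,None,fx=6,fy=6,interpolation=cv2.INTER_CUBIC))
E
```

```text
time_s: 15.55
eef_pos: [0.5861, 0.0115, 0.0143]
tool_rot: [-0.699, -0.107, 0.107, 0.699]
wrist_force: [-0.5, -1.0, -0.2]
gripper_width: 0.0007
t 15.55 tcp jaw mm [-46.08   0.18  14.31] F jaw [-0.77 -0.8  -0.21]
```

View pics/scene6.png

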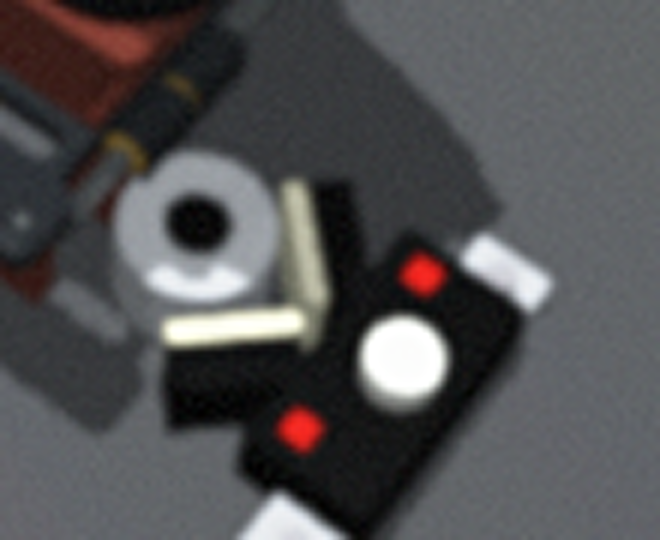

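View pics/side6.png

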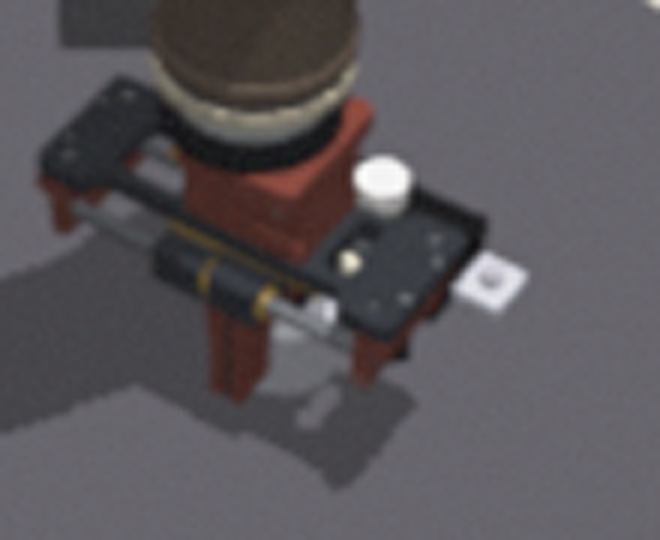

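Run:
```python
from h import *
th=np.radians(17.5);X=np.array([np.cos(th),np.sin(th)]);Y=np.array([-X[1],X[0]]);O=np.array([.6301,.0252])
g=ray("scene",(320+198.5/6-.5,210+222.5/6-.5),.04)[:2];print(g,(g-O)@X,(g-O)@Y)
v=ray("scene",(372.2,260.8),.036)[:2];print(v,(v-O)@X,(v-O)@Y)
```

```text
[0.62372642 0.02370535] -0.006528041637314224 0.0004911001117714764
[0.66983841 0.03899575] 0.04204765630764673 0.0012076708197376242
```

```bash
python3 -m handwheel '[{"grip":0,"translation":[0.1,0,0],"dr":[0,0,0]},{"grip":0,"translation":[0.2,0,0],"dr":[0,0,0]},{"grip":0,"translation":[0.3,0,0],"dr":[0,0,0]},{"grip":0,"translation":[0.4,0,0],"dr":[0,0,0]},{"grip":0,"translation":[0.45,0,0],"dr":[0,0,0]},{"grip":0,"translation":[0.5,0,0],"dr":[0,0,0]},{"grip":0,"translation":[0.55,0,0],"dr":[0,0,0]},{"grip":0,"translation":[0.6,0,0],"dr":[0,0,0]},{"grip":0,"translation":[0.6,0,0],"dr":[0,0,0]},{"grip":0,"translation":[0.6,0,0],"dr":[0,0,0]}]'; python3 st.py
```

```text
time_s: 16.9
eef_pos: [0.5917, 0.0133, 0.0143]
tool_rot: [-0.699, -0.107, 0.107, 0.699]
wrist_force: [-2.2, -1.1, 1.6]
gripper_width: 0.0004
t 16.9 tcp jaw mm [-40.19   0.19  14.34] F jaw [-2.46 -0.38  1.64]
```

```bash
python3 -m handwheel '[{"grip":0,"translation":[0.03,0,0],"dr":[0,0,0]},{"grip":0,"translation":[0.06,0,0],"dr":[0,0,0]},{"grip":0,"translation":[0.09,0,0],"dr":[0,0,0]},{"grip":0,"translation":[0.12,0,0],"dr":[0,0,0]},{"grip":0,"translation":[0.15,0,0],"dr":[0,0,0]},{"grip":0,"translation":[0.15,0,0],"dr":[0,0,0]},{"grip":0,"translation":[0.15,0,0],"dr":[0,0,0]},{"grip":0,"translation":[0.15,0,0],"dr":[0,0,0]},{"grip":0,"translation":[0.15,0,0],"dr":[0,0,0]},{"grip":0,"translation":[0.15,0,0],"dr":[0,0,0]}]'; python3 st.py
```

```text
time_s: 18.15
eef_pos: [0.5923, 0.0134, 0.0142]
tool_rot: [0.699, 0.107, -0.108, -0.699]
wrist_force: [-5.7, -0.7, 5.6]
gripper_width: 0.0004
t 18.15 tcp jaw mm [-39.64   0.16  14.19] F jaw [-5.64  1.05  5.62]
```

```bash
python3 -m handwheel '[{"grip":0,"translation":[0,-0.02,0],"dr":[0,0,0]},{"grip":0,"translation":[0,-0.04,0],"dr":[0,0,0]},{"grip":0,"translation":[0,-0.06,0],"dr":[0,0,0]},{"grip":0,"translation":[0,-0.06,0],"dr":[0,0,0]},{"grip":0,"translation":[0,-0.06,0],"dr":[0,0,0]},{"grip":0,"translation":[0,-0.06,0],"dr":[0,0,0]},{"grip":0,"translation":[0,-0.06,0],"dr":[0,0,0]},{"grip":0,"translation":[0,-0.06,0],"dr":[0,0,0]},{"grip":0,"translation":[0,-0.06,0],"dr":[0,0,0]},{"grip":0,"translation":[0,-0.06,0],"dr":[0,0,0]}]'; python3 st.py
python3 - <<'E'
from h import *
im=manip.get_image("scene");x,y=(375,255)
g=cv2.cvtColor(im,cv2.COLOR_RGB2BGR)[y-45:y+45,x-55:x+55]
cv2.imwrite(f"pics/scene7.png",cv2.resize(g,None,fx=6,fy=6,interpolation=cv2.INTER_CUBIC))
E
```

```text
time_s: 19.4
eef_pos: [0.5926, 0.0132, 0.0145]
tool_rot: [0.699, 0.107, -0.108, -0.699]
wrist_force: [-4.3, -2.7, -1.6]
gripper_width: 0.0002
t 19.4 tcp jaw mm [-39.39  -0.21  14.5 ] F jaw [-4.95 -1.32 -1.59]
```

View pics/scene7.png

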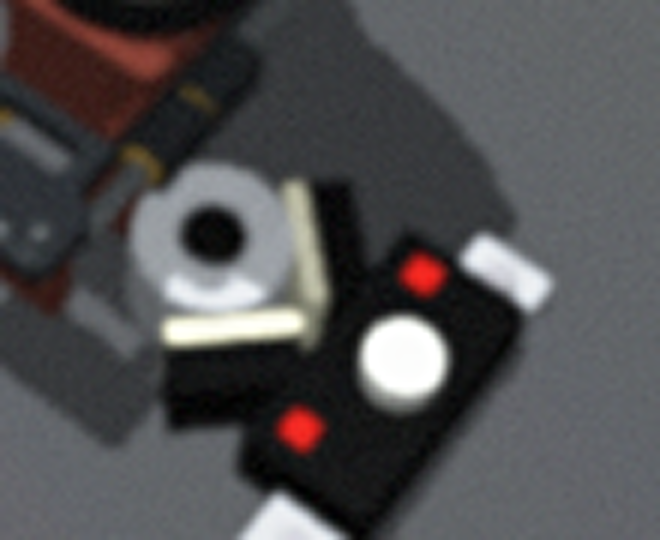

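```bash
cat > st2.py <<'E'
from h import *
th=np.radians(17.5);X=np.array([np.cos(th),np.sin(th)]);Y=np.array([-X[1],X[0]]);O=np.array([.6301,.0252])
o=[]
for k in range(5):
    s=manip.sense();e=s['eef_pos'];F=np.array(s['wrist_force'])
    o.append([1e3*(e[:2]-O)@X,1e3*(e[:2]-O)@Y,1e3*e[2],F[:2]@X,F[:2]@Y,F[2]]);im=manip.get_image("scene")
print("t",round(s['time_s'],2),np.round(np.mean(o,0),2),"sd",np.round(np.std(o,0),2))
# dot centre in scene
g=cv2.cvtColor(im,cv2.COLOR_RGB2GRAY)[243:256,347:363].astype(float)
E
python3 st2.py
python3 - <<'E'
from h import *
th=np.radians(17.5);X=np.array([np.cos(th),np.sin(th)]);Y=np.array([-X[1],X[0]]);O=np.array([.6301,.0252])
g=ray("scene",(320+213.5/6-.5,210+236.5/6-.5),.04)[:2];print(g,(g-O)@X,(g-O)@Y)
E
```

```text
t 19.65 [-39.39  -0.2   14.52  -5.06  -2.05  -2.67] sd [0.02 0.01 0.02 0.4  0.28 0.41]
[0.63084947 0.02477862] 0.0005880718008322955 -0.0006272498578540547
```

```bash
python3 -m handwheel '[{"grip":0,"translation":[0.02,0.01,0],"dr":[0,0,0]},{"grip":0,"translation":[0.04,0.01,0.03],"dr":[0,0,0]},{"grip":0,"translation":[0.04,0.01,0.06],"dr":[0,0,0]},{"grip":0,"translation":[0.04,0.01,0.1],"dr":[0,0,0]},{"grip":0,"translation":[0.04,0.01,0.1],"dr":[0,0,0]},{"grip":0,"translation":[0.04,0.01,0.1],"dr":[0,0,0]},{"grip":0,"translation":[0.04,0.01,0.1],"dr":[0,0,0]},{"grip":0,"translation":[0.04,0.01,0.1],"dr":[0,0,0]},{"grip":0,"translation":[0.04,0.01,0.1],"dr":[0,0,0]},{"grip":0,"translation":[0.04,0.01,0.1],"dr":[0,0,0]}]'; python3 st2.py
```

```text
time_s: 20.95
eef_pos: [0.5922, 0.0137, 0.0144]
tool_rot: [0.699, 0.106, -0.108, -0.699]
wrist_force: [-5.1, -4.8, -0.6]
gripper_width: 0.0006
t 21.15 [-39.63   0.41  14.36  -6.89  -2.95  -1.09] sd [0.02 0.01 0.01 0.49 0.27 0.46]
```

```bash
python3 -m handwheel '[{"grip":0,"translation":[0,0,-0.03],"dr":[0,0,0]},{"grip":0,"translation":[0,0,-0.06],"dr":[0,0,0]},{"grip":0,"translation":[0,0,-0.1],"dr":[0,0,0]},{"grip":0,"translation":[0,0,-0.14],"dr":[0,0,0]},{"grip":0,"translation":[0,0,-0.17],"dr":[0,0,0]},{"grip":0,"translation":[0,0,-0.2],"dr":[0,0,0]},{"grip":0,"translation":[0,0,-0.2],"dr":[0,0,0]},{"grip":0,"translation":[0,0,-0.2],"dr":[0,0,0]},{"grip":0,"translation":[0,0,-0.2],"dr":[0,0,0]},{"grip":0,"translation":[0,0,-0.2],"dr":[0,0,0]}]'; python3 st2.py
```

```text
time_s: 22.45
eef_pos: [0.5932, 0.0124, 0.0145]
tool_rot: [0.699, 0.107, -0.108, -0.699]
wrist_force: [-4.7, -3.8, -1.8]
gripper_width: -0.0001
t 22.65 [-39.05  -1.07  14.47  -5.43  -1.71  -1.51] sd [0.01 0.01 0.01 0.32 0.48 0.38]
```

```bash
python3 -m handwheel '[{"grip":0,"translation":[0.01,0,-0.03],"dr":[0,0,0]},{"grip":0,"translation":[0.02,0,-0.06],"dr":[0,0,0]},{"grip":0,"translation":[0.03,0,-0.1],"dr":[0,0,0]},{"grip":0,"translation":[0.04,0,-0.14],"dr":[0,0,0]},{"grip":0,"translation":[0.04,0,-0.17],"dr":[0,0,0]},{"grip":0,"translation":[0.04,0,-0.2],"dr":[0,0,0]},{"grip":0,"translation":[0.04,0,-0.2],"dr":[0,0,0]},{"grip":0,"translation":[0.04,0,-0.2],"dr":[0,0,0]},{"grip":0,"translation":[0.04,0,-0.2],"dr":[0,0,0]},{"grip":0,"translation":[0.04,0,-0.2],"dr":[0,0,0]}]'; python3 st2.py
```

```text
time_s: 23.95
eef_pos: [0.5934, 0.0121, 0.0143]
tool_rot: [-0.698, -0.107, 0.108, 0.699]
wrist_force: [-6.3, 0.1, -0.7]
gripper_width: 0.0005
t 24.15 [-38.98  -1.47  14.33  -6.28   2.12  -0.4 ] sd [0.02 0.02 0.02 0.37 0.31 0.18]
```

```bash
python3 -m handwheel '[{"grip":0,"translation":[0.03,0,0.03],"dr":[0,0,0]},{"grip":0,"translation":[0.06,0,0.06],"dr":[0,0,0]},{"grip":0,"translation":[0.09,0,0.08],"dr":[0,0,0]},{"grip":0,"translation":[0.12,0,0.08],"dr":[0,0,0]},{"grip":0,"translation":[0.15,0,0.08],"dr":[0,0,0]},{"grip":0,"translation":[0.15,0,0.08],"dr":[0,0,0]},{"grip":0,"translation":[0.15,0,0.08],"dr":[0,0,0]},{"grip":0,"translation":[0.15,0,0.08],"dr":[0,0,0]},{"grip":0,"translation":[0.15,0,0.08],"dr":[0,0,0]},{"grip":0,"translation":[0.15,0,0.08],"dr":[0,0,0]}]'; python3 st2.py;  python3 - <<'E'
from h import *
im=manip.get_image("scene");x,y=(375,255)
g=cv2.cvtColor(im,cv2.COLOR_RGB2BGR)[y-45:y+45,x-55:x+55]
cv2.imwrite(f"pics/scene8.png",cv2.resize(g,None,fx=6,fy=6,interpolation=cv2.INTER_CUBIC))
E
```

```text
time_s: 25.45
eef_pos: [0.5934, 0.0122, 0.0143]
tool_rot: [-0.699, -0.106, 0.109, 0.699]
wrist_force: [-10.4, -2.5, 3.1]
gripper_width: 0.0007
t 25.65 [-38.93  -1.39  14.29 -10.15   0.62   3.71] sd [0.02 0.02 0.01 0.51 0.41 0.47]
```

View pics/scene8.png

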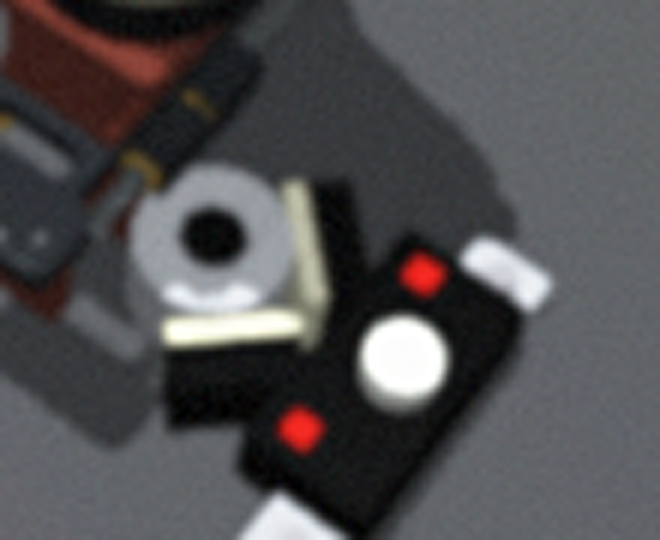

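```bash
python3 -m handwheel '[{"grip":0,"translation":[0,-0.02,-0.03],"dr":[0,0,0]},{"grip":0,"translation":[0,-0.03,-0.06],"dr":[0,0,0]},{"grip":0,"translation":[0,-0.03,-0.09],"dr":[0,0,0]},{"grip":0,"translation":[0,-0.03,-0.12],"dr":[0,0,0]},{"grip":0,"translation":[0,-0.03,-0.15],"dr":[0,0,0]},{"grip":0,"translation":[0,-0.03,-0.15],"dr":[0,0,0]},{"grip":0,"translation":[0,-0.03,-0.15],"dr":[0,0,0]},{"grip":0,"translation":[0,-0.03,-0.15],"dr":[0,0,0]},{"grip":0,"translation":[0,-0.03,-0.15],"dr":[0,0,0]},{"grip":0,"translation":[0,-0.03,-0.15],"dr":[0,0,0]}]'; python3 st2.py
```

```text
time_s: 27.0
eef_pos: [0.5934, 0.0121, 0.0143]
tool_rot: [-0.698, -0.106, 0.11, 0.7]
wrist_force: [-11.4, 0.6, 2.4]
gripper_width: 0.0004
t 27.2 [-38.94  -1.49  14.29  -9.89   3.61   2.24] sd [0.02 0.02 0.01 0.6  0.4  0.49]
```

```bash
python3 -m handwheel '[{"grip":0,"translation":[0,0,0.05],"dr":[0,0,0]},{"grip":0,"translation":[0,0,0.1],"dr":[0,0,0]},{"grip":0,"translation":[0,0,0.15],"dr":[0,0,0]},{"grip":0,"translation":[0,0,0.2],"dr":[0,0,0]},{"grip":0,"translation":[0,0,0.2],"dr":[0,0,0]},{"grip":0,"translation":[0,0,0.2],"dr":[0,0,0]},{"grip":0,"translation":[0,0,0.2],"dr":[0,0,0]},{"grip":0,"translation":[0,0,0.2],"dr":[0,0,0]},{"grip":0,"translation":[0,0,0.2],"dr":[0,0,0]},{"grip":0,"translation":[0,0,0.2],"dr":[0,0,0]}]'; python3 st2.py
```

```text
time_s: 28.5
eef_pos: [0.5934, 0.0122, 0.0144]
tool_rot: [-0.699, -0.105, 0.109, 0.699]
wrist_force: [-8.7, -3.5, 0.3]
gripper_width: 0.0004
t 28.7 [-38.92  -1.35  14.35  -9.44  -0.72   0.31] sd [0.03 0.02 0.01 0.54 0.26 0.26]
```

Locked laterally both ways, with level push: Fx 9.4 N, Fz 0.3 N, Fy -0.7 N. I'll hold it a second.

```bash
python3 -m handwheel '[{"grip":0,"translation":[0.03,0,-0.02],"dr":[0,0,0]},{"grip":0,"translation":[0.03,0,-0.02],"dr":[0,0,0]},{"grip":0,"translation":[0.03,0,-0.02],"dr":[0,0,0]},{"grip":0,"translation":[0.03,0,-0.02],"dr":[0,0,0]},{"grip":0,"translation":[0.03,0,-0.02],"dr":[0,0,0]},{"grip":0,"translation":[0.03,0,-0.02],"dr":[0,0,0]},{"grip":0,"translation":[0.03,0,-0.02],"dr":[0,0,0]},{"grip":0,"translation":[0.03,0,-0.02],"dr":[0,0,0]},{"grip":0,"translation":[0.03,0,-0.02],"dr":[0,0,0]},{"grip":0,"translation":[0.03,0,-0.02],"dr":[0,0,0]}]'; python3 st2.py
```

```text
time_s: 30.0
eef_pos: [0.5934, 0.0122, 0.0143]
tool_rot: [-0.699, -0.105, 0.109, 0.699]
wrist_force: [-10.3, -3.0, 1.5]
gripper_width: 0.0001
t 30.2 [-38.92  -1.35  14.33 -10.33   0.19   1.83] sd [0.01 0.02 0.01 0.19 0.5  0.36]
```

Good: 10.3 N push and near-zero side force, over a second. Now back straight off, lift, and look from above.

```bash
python3 -m handwheel '[{"grip":0,"translation":[-0.1,0,0],"dr":[0,0,0]},{"grip":0,"translation":[-0.3,0,0],"dr":[0,0,0]},{"grip":0,"translation":[-0.8,0,0],"dr":[0,0,0]},{"grip":0,"translation":[-2,0,0],"dr":[0,0,0]},{"grip":0,"translation":[-3,0,0],"dr":[0,0,0]},{"grip":0,"translation":[-3,-2,0],"dr":[0,0,0]},{"grip":0,"translation":[-3,-6,0],"dr":[0,0,0]},{"grip":0,"translation":[-3,-10,0],"dr":[0,0,0]},{"grip":0,"translation":[-2,-13.5,0],"dr":[0,0,0]},{"grip":0,"translation":[0,-14,0],"dr":[0,0,0]}]'
```

```text
time_s: 31.5
eef_pos: [0.5974, 0.0123, 0.1586]
tool_rot: [0.699, 0.109, -0.105, -0.699]
wrist_force: [-0.1, -0.2, -0.5]
gripper_width: 0.0008
```

```bash
python3 -m handwheel '[{"grip":0,"translation":[4,0,0],"dr":[0,0,0]},{"grip":0,"translation":[8,0,0],"dr":[0,0,0]},{"grip":0,"translation":[11,0,0],"dr":[0,0,0]},{"grip":0,"translation":[12,0,0],"dr":[0,0,0]},{"grip":0,"translation":[12,0,0],"dr":[0,0,0]},{"grip":0,"translation":[12,0,0],"dr":[0,0,0]},{"grip":0,"translation":[12,0,0],"dr":[0,0,0]},{"grip":0,"translation":[12,0,0],"dr":[0,0,0]},{"grip":0,"translation":[12,0,0],"dr":[0,0,0]},{"grip":0,"translation":[12,0,0],"dr":[0,0,0]}]'
python3 - <<'E'
from h import *
import pickle
i=manip.camera_info("wrist");im=manip.get_image("wrist");pickle.dump(i,open("w9.pkl","wb"))
im2=manip.get_image("side");im3=manip.get_image("scene")
b=cv2.cvtColor(im,cv2.COLOR_RGB2BGR)
cv2.imwrite("pics/w9.png",b)
cv2.imwrite("pics/w9j.png",cv2.resize(b[80:220,240:400],None,fx=4,fy=4,interpolation=cv2.INTER_CUBIC))
cv2.imwrite("pics/sd9.png",cv2.cvtColor(im2,cv2.COLOR_RGB2BGR));cv2.imwrite("pics/sc9.png",cv2.cvtColor(im3,cv2.COLOR_RGB2BGR))
E
```

```text
time_s: 32.75
eef_pos: [0.7106, 0.0486, 0.1552]
tool_rot: [-0.699, -0.107, 0.107, 0.699]
wrist_force: [0.3, 0.2, -0.5]
gripper_width: 0.0001
```

View pics/w9.png

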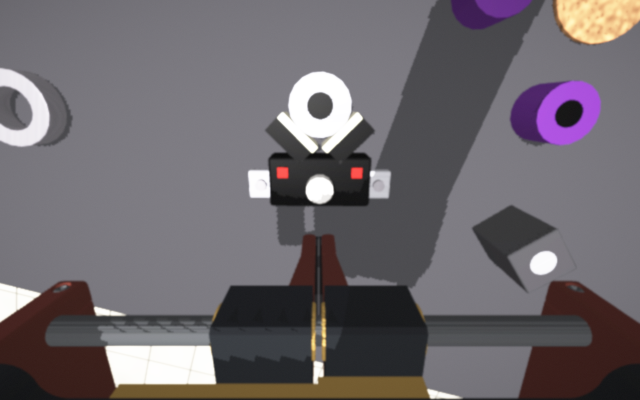

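View pics/w9j.png

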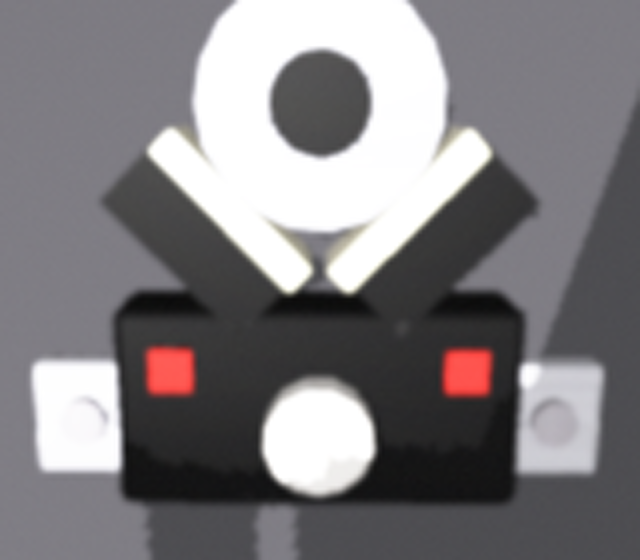

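View pics/sd9.png

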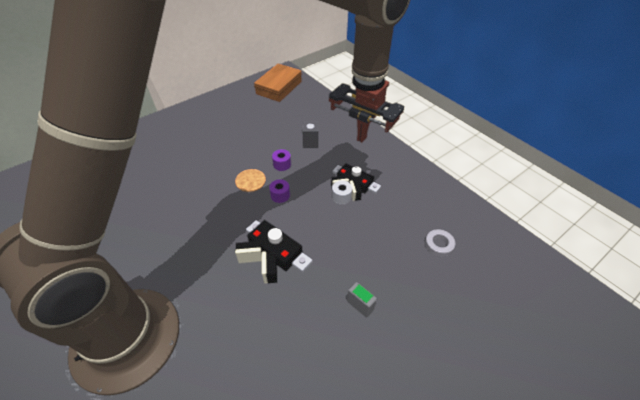

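Run:
```python
from h import *
import pickle
np.set_printoptions(precision=4,suppress=True)
i=pickle.load(open("w9.pkl","rb"))
f=lambda u,v:(240+(u+.5)/4-.5,80+(v+.5)/4-.5)
P=[ray("wrist",f(*p),.036,i)[:2] for p in((170,127),(313,270),(468,127),(328,270))]
A=np.column_stack([P[1]-P[0],-(P[3]-P[2])]);t=np.linalg.solve(A,P[2]-P[0]);v=P[0]+t[0]*(P[1]-P[0])
th=np.radians(17.5);X=np.array([np.cos(th),np.sin(th)]);Y=np.array([-X[1],X[0]])
O=v-.0396*X;g=ray("wrist",f(320.5,103),.040,i)[:2]
print("origin",O,"gauge in jaw mm",1e3*(g-O)@X,1e3*(g-O)@Y)
for nm,a,b in(("level","sd",None),):
    A0=cv2.imread("pics/side0.png");B0=cv2.imread("pics/sd9.png")
    for n,(x0,y0,x1,y1) in dict(level=(340,275,385,320),ring=(420,225,462,258),block=(298,120,322,150)).items():
        d=cv2.absdiff(A0,B0)[y0:y1,x0:x1];print(n,d.mean(),d.max())
print(manip.sense()['time_s'],manip.sense()['wrist_force'])
```

```text
origin [0.6299 0.0254] gauge in jaw mm 0.2694523702311519 -0.12822807222197574
level 2.120329218106996 7
ring 2.4956709956709955 7
block 2.0055555555555555 7
32.9 [ 0.0716  0.1051 -0.1058]
```

The gauge measures +0.3 / −0.1 mm from the seat and is upright. The bystanders are unchanged in the images (noise only), and the tool is clear with no force. Handing in.

```bash
python3 -c "
from workcell import manip
print(manip.hand_in())"
```

```text
the job is handed in; nothing more can be done
None
```

The gauge is upright and home in the V of the smaller jaw, and the job was handed in at about 33 s. I lifted it off the cork, stood it on the plate about 68 mm in front of the seat, let go, then pushed it in from behind with closed fingers.

- **Seating:** it met the left face first. I eased it sideways until it was locked both ways.
- **Bedding:** I pressed at about 10 N for more than a second. Side force was near zero and vertical force was 0.3 to 1.8 N in the last two averaged readings. The highest sampled push was about 11.5 N, well under 25 N.
- **Last checks:** the overhead wrist view puts the gauge +0.3 mm / −0.1 mm from the seat. In the side view the level, ring gauge and block match the first picture within image noise. The tool reads no load.
- **Disagreement:** during the push the scene camera put the gauge a millimetre or two off-centre, within its 2 mm calibration error. Both the contact forces and the overhead view show it centred. The force on each face was not measured directly, only inferred from the push.

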